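# Click the massage roller head onto its suction base

## Robot

A 6-joint arm with a two-finger parallel gripper is mounted at the origin on the work surface. World frame = base frame: x ahead of the robot, y to its left, z up, the work surface at z = 0. Lengths are in m, angles in rad, forces in N, time in s.
With the tool pointing down it reaches from about 0.375 to 0.925 m from the base axis. Payload 5.7 kg.
Tool frame: the origin (TCP) lies between the finger pads; the fingertips stand 11 mm ahead of it and the grasp point (between the pads) lies 8 mm behind it; z points along the fingers, y is the direction in which the jaws open and shut (so a half turn about z gives the same grasp; the last joint's range is limited). The gripper opens to 85 mm and grips with 20 to 120 N. Pads are 22 mm wide; open, the fingers measure 114 mm over their backs; the gripper's body (76 mm by 85 mm) begins 54 mm behind the grasp point. The pads swing forward as they close: fully open they stand 13 mm farther back than shut.
Start: joints at [1.078, 0.359, 1.51, -0, 1.272, -0.115], TCP at [0.221, 0.558, 0.242] pointing down, gripper open.
Joint ranges: [-2.97, 2.97], [-1.01, 2.36], [0.21, 2.38], [-0.96, 4.11], [0.2, 2.71], [-2.98, 2.98]. Speed limits (rad/s): [2.39, 2.39, 3.14, 3.14, 3.14, 3.14].

## Interface

Orientations are given as a unit quaternion [x, y, z, w].
In Python, from plant import * gives the robot as it stands.
- The arm moves only by the tool servo_tool, never from a script. Its argument "increments" is a list of rows, each a list of 5 numbers: the gripper command: -1 is shut, 1 is fully open, values between are in proportion, then the shift along the tool's x, y, z in units of 40 mm (1.0 is 40 mm), then the turn about the tool's z in units of 6 degrees (1.0 is 6 degrees). In form: [[jaw, tx, ty, tz, turn], ...]. A call has 1 to 8 rows; each row is the pose to reach, as a shift and turn from the pose commanded when the call began, along the tool's axes at that moment; what a row does not reach only later rows make up. A row lasts 1/12 s, in which the tool goes at most 41.7 mm and 7.16 degrees, less where a joint would pass 70% of its speed; a pose out of reach is approached as far as the arm can. A call with a gripper value outside its range is refused whole. The fingers move at their own pace and stop on an object; "squeeze" is the grip in N (left out, the last holds). Time passes only in rows, so rows that repeat a pose let the fingers close. It gives the time, the measured TCP pose, the force and the opening at its end, in the units of the state.
- sense(): the state, without advancing time (a new reading comes with each control period).
- camera(name): name is "scene" or "top" or "wrist"; returns a dict with "pixels" (400x640x3 uint8, red, green, blue), "fx", "fy", "cx", "cy" (pixels), "pose" (4x4, takes a point from camera to world coordinates). Camera axes: x right, y down, z forward; pixel columns grow to the right and rows downward; lengths in m; the calibration is good to about 2 mm. A picture is of the moment at which its call begins. There is no depth.
- close_job(): hands the job in, once; it reports no verdict.
The state is a dict: "time_s": time; "qpos": joint angles; "dq": joint speeds; "effort": joint torques, N m; "tcp_pos": TCP position; "orientation": TCP orientation; "ft_force": force on the tool from outside, world axes, zero at the start; "moment": the same for the moment, N m; "width": opening from 0.0 (shut) to 1.0 (fully open).
Only numpy, scipy, OpenCV 4.12 (cv2) and the standard library are available. Lean on these libraries where they do the work, as an engineer would, in place of code of your own. Each camera call takes 0.05 s, during which the arm holds its last target.

## Task

Fit the T-shaped massage roller head onto the suction base: slide its tube down over the steel stub until it is fully home and the spring button has popped out through the window in the tube, then let go. Leave the other things on the shelf where they are.

Things in the scene. Friction and masses are not known exactly. Their poses are not given: they have to be found in the camera images.
- base: round black suction base fixed to the shelf, 130 mm diameter, 25 mm high, carrying an upright rectangular steel stub 19 mm (its x) by 33 mm (its y), from 25 to 85 mm above the shelf. Origin: centre of its underside, x is the direction that the spring button sticks out, z up
- seat (a point): point on the base's axis at the foot of the stub, 25 mm above the shelf, same axes as the base: the rim of the roller head's tube rests at this height when fully home
- stub_top (a point): centre of the stub's top face, 85 mm above the shelf, same axes as the base
- button (a joint): round spring button in the stub's +x broad face (base frame), 35 mm above the seat, 13 mm diameter, sticking out 7 mm. Value in m: 0 = fully out, 0.0085 = pushed in. Its spring presses out with 3.5 N at 0, 6 N at 5 mm. The tube's flared mouth pushes it in as the head goes down: that takes roughly 5 to 20 N of downward push, more than the head's weight
- head: loose T-shaped massage roller head, about 0.35 kg, standing upright on its open tube end: a rectangular aluminium tube (44 mm along its y, 30 mm along its x) with a crossbar on top along y, 150 mm long, of a grey hub block between two fixed grooved wooden rollers 44 mm in diameter, axis 105 mm above the rim, top at 127 mm. Origin: centre of the tube's lower rim, z up the tube
- head_mouth (a point): centre of the tube's lower rim (the head's origin, same axes). Tube inside 22 mm (x) by 36 mm (y), wall 4 mm, 1.5 mm clearance a side on the stub, hollow for 85 mm; its lowest 11 mm flare outward 6 mm a side as a lead-in. Both broad faces (+x and -x) have a window 17 mm wide, 18 mm high, centred 35 mm above the rim, so either way round fits
- head_grip (a point): centre of the head's grey hub block, 105 mm above the rim, same axes as the head. The block is 32 mm thick (x), 50 mm wide (y), from 85 to 125 mm above the rim; its flat faces look along x, clear beside and above
- kettlebell: orange kettlebell, 128 mm wide, 193 mm tall, 4 kg; origin: centre of its underside. Bystander
- bottle: empty closed clear plastic drinking bottle, 66 mm diameter, 190 mm tall, standing; origin: centre of its underside. Bystander
- massage_roller: plain grooved wooden massage roller (no stem), 60 mm diameter, 150 mm long, standing on end; origin: centre of its underside. Bystander
- grip_trainer: V-shaped spring hand gripper with black handles and a steel coil, lying flat, 155 mm long, 76 mm wide, 24 mm high; origin on the table near its middle, x along its length towards the coil. Bystander
- cork_block: cork block 100 x 50 x 35 mm (its x, y, z); origin: centre of its underside. Bystander
- key_bowl: white ceramic bowl, 110 mm diameter, 45 mm tall; origin: centre of its underside. Bystander
- shoe_brush: wooden shoe brush 50 x 140 x 42 mm (its x, y, z), bristles down; origin: centre of its underside. Bystander
There are look-alikes about, which are no part of the job. What is shaped like the head but blue is not meant.

How it is judged:
By the outcome, as a careful person would: the job done as asked, in the order asked, and still so for the second after the job is handed in, with the robot touching nothing.
It also fails if it takes over 43 s, if anything falls off the work surface, if the arm or the gripper's body presses on something with over 40 N, if the wrist force passes 120 N, or if a joint passes its speed limit or range.

## Working session

There is one attempt and no reset: what is moved stays moved. The work goes in short steps, Python scripts to look and compute and a tool call to move; the robot and the scene stay as the last step left them, time stands still between calls to the robot, and variables do not carry over. Pictures are saved under pics/ and viewed, and the job is handed in when it is done.

Besides the shell and the picture viewer there is one more tool, called after "Request:" as name(argument=value, ...), one argument or row to a line, values as JSON. servo_tool: Moves the arm, as the interface text tells. Its arguments: {"type":"object","properties":{"increments":{"type":"array"},"squeeze":{"type":"number"}},"required":["increments"]}

```bash
mkdir -p pics; ls
cat > h.py <<'E'
import cv2, numpy as np
from plant import *
def snap(n,f):
    c=camera(n); cv2.imwrite('pics/'+f+'.png',c['pixels'][:,:,::-1]); np.save('pics/'+f+'.npy',c,allow_pickle=True); return c
def load(f): return np.load('pics/'+f+'.npy',allow_pickle=True).item()
def ray(c,u,v):
    d=np.array([(u-c['cx'])/c['fx'],(v-c['cy'])/c['fy'],1.]); P=np.array(c['pose']); return P[:3,3],P[:3,:3]@d
def onz(c,u,v,z):
    o,d=ray(c,u,v); return o+d*(z-o[2])/d[2]
def proj(c,p):
    P=np.array(c['pose']); q=P[:3,:3].T@(np.array(p)-P[:3,3]); return np.array([c['fx']*q[0]/q[2]+c['cx'],c['fy']*q[1]/q[2]+c['cy']])
E
python3 - <<'E'
from h import *
for n in('top','scene','wrist'):
    c=snap(n,n+'0'); print(n,c['fx'],c['cx'],c['cy'],np.round(c['pose'],3).tolist())
print(sense())
E
```

```text
pics
top 443.08771621625834 324.8897717693702 193.41193584203634 [[0.001, -0.982, 0.191, 0.215], [-1.0, -0.003, -0.012, 0.009], [0.013, -0.191, -0.981, 1.595], [0.0, 0.0, 0.0, 1.0]]
scene 386.5387809977047 317.7062342029585 201.56837266106155 [[0.869, 0.312, -0.384, 1.022], [0.495, -0.535, 0.685, -0.882], [0.008, -0.785, -0.619, 0.902], [0.0, 0.0, 0.0, 1.0]]
wrist 309.97289720453955 314.5491283396992 204.22877660240016 [[0.369, 0.893, 0.256, 0.155], [0.929, -0.354, -0.105, 0.583], [-0.003, 0.276, -0.961, 0.373], [0.0, 0.0, 0.0, 1.0]]
{'time_s': 0.15, 'qpos': array([ 1.07788683e+00,  3.59339085e-01,  1.51118788e+00,  1.62242498e-05,
        1.27246515e+00, -1.15099651e-01]), 'dq': array([-1.27685888e-04, -1.38613307e-03, -4.46749366e-03, -8.87794651e-06,
       -1.49914572e-04,  3.81105671e-05]), 'effort': array([ 6.53223324e-04, -5.28027678e+01, -2.78930050e+01, -3.37247102e-04,
        8.29670375e-03, -3.03685465e-05]), 'tcp_pos': array([0.2210966 , 0.55724394, 0.2416454 ]), 'orientation': array([ 1.87785712e-01,  9.82209772e-01, -6.65325536e-04, -2.16856918e-04]), 'ft_force': array([ 0.53795147,  0.03114093, -0.35130516]), 'moment': array([ 0.00086662, -0.0045488 , -0.01657626]), 'width': 0.9989882125327576}
```

View pics/top0.png

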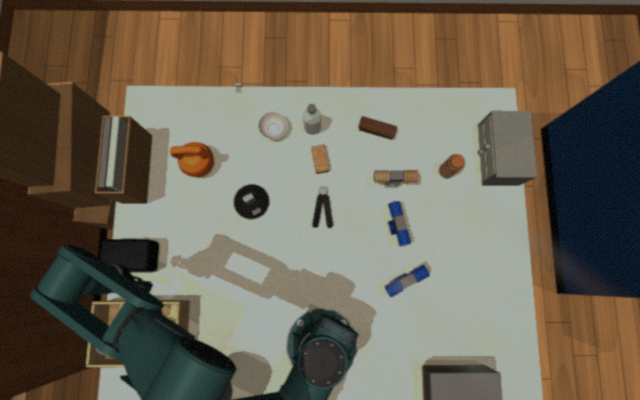

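View pics/scene0.png

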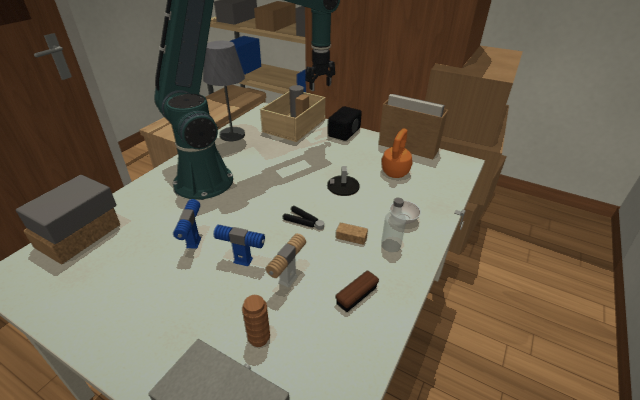

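View pics/wrist0.png

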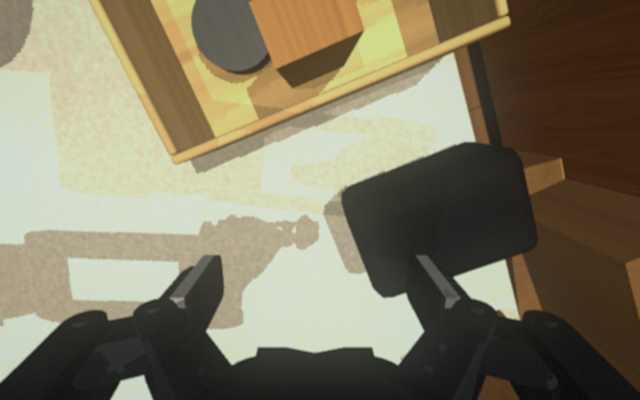

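The top view shows the wooden head at about (397,177), the base at (251,202) and the blue look-alikes at (400,223) and (408,280). I'll zoom in and measure.

Run:
```python
from h import *
c=load('top0'); s=load('scene0')
def z(c,x0,y0,w,h,k): return cv2.resize(c['pixels'][y0:y0+h,x0:x0+w,::-1],None,fx=k,fy=k,interpolation=cv2.INTER_CUBIC)
a=np.vstack([np.hstack([z(c,220,180,60,45,6.5),z(c,365,155,60,45,6.5)]),np.hstack([z(s,320,155,60,45,6.5),z(s,255,230,60,60,6.5)[:292]])])
cv2.imwrite('pics/z0.png',a)
# head: wood mask in top
p=c['pixels'].astype(int); hsv=cv2.cvtColor(c['pixels'],cv2.COLOR_RGB2HSV)
m=((hsv[...,0]<25)&(hsv[...,1]>70)).astype(np.uint8); m[:165]=0;m[190:]=0;m[:,:365]=0;m[:,425:]=0
n,l,st,ce=cv2.connectedComponentsWithStats(m); print([(st[i].tolist(),ce[i].round(1)) for i in range(1,n) if st[i][4]>20])
ys,xs=np.nonzero(m); r=cv2.minAreaRect(np.c_[xs,ys].astype(np.float32)); print(r)
print('grip',onz(c,*r[0],0.115))
B=cv2.boxPoints(r); print(np.array([onz(c,*b,0.105) for b in B]).round(3))
# base disc
g=(p.max(2)<70).astype(np.uint8); g[:180]=0; g[225:]=0; g[:,:228]=0; g[:,276:]=0
k=max(cv2.findContours(g,0,2)[0],key=cv2.contourArea); e=cv2.fitEllipse(cv2.convexHull(k)); print(e, onz(c,*e[0],0.02))
print([onz(c,e[0][0]+d*e[1][0]/2,e[0][1],0.02).round(3) for d in(-1,1)])
```

```text
[([374, 171, 16, 12, 177], array([381.9, 176.4])), ([403, 171, 16, 12, 179], array([410.7, 176.6]))]
((396.0, 176.5), (11.0, 44.0), 90.0)
grip [ 0.56327149 -0.25398242  0.115     ]
[[ 0.585 -0.18   0.105]
 [ 0.586 -0.333  0.105]
 [ 0.546 -0.331  0.105]
 [ 0.546 -0.179  0.105]]
((251.072509765625, 201.31114196777344), (33.412010192871094, 34.288856506347656), 67.97928619384766) [0.49196808 0.25483882 0.02      ]
[array([0.492, 0.315, 0.02 ]), array([0.492, 0.195, 0.02 ])]
```

View pics/z0.png

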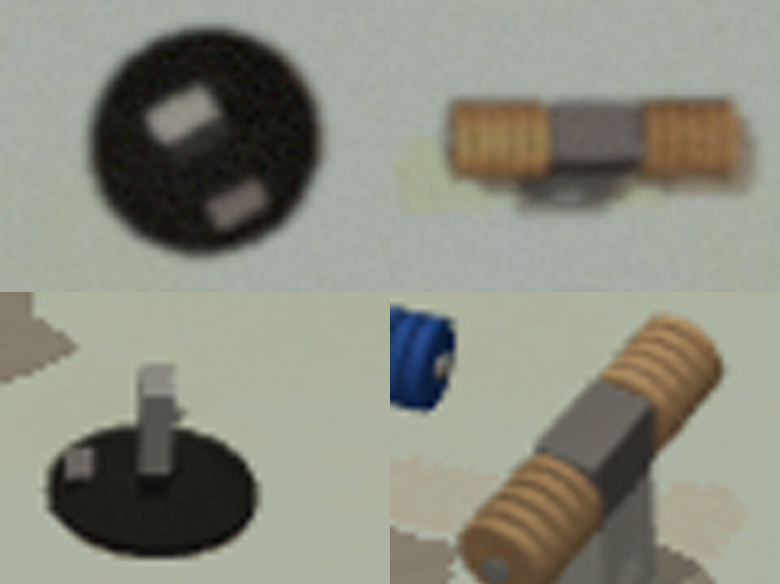

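```bash
cat >> h.py <<'E'
from scipy.spatial.transform import Rotation as Ro
def go(x,y,z,yaw):  # yaw deg of tool y in world
    s=sense(); R=Ro.from_quat(s['orientation']).as_matrix(); d=R.T@(np.array([x,y,z])-s['tcp_pos'])/0.04
    cur=np.degrees(np.arctan2(R[1,1],R[0,1])); t=-((yaw-cur+180)%360-180)/6
    print('t',round(s['time_s'],2),'pos',s['tcp_pos'].round(4),'yaw',cur.round(2),'tilt',R[:,2].round(3),'F',s['ft_force'].round(1),'M',s['moment'].round(2),'w',round(s['width'],3)); print('shift',d.round(3),'turn',round(t,2))
E
python3 - <<'E'
from h import *
go(.48,.25,.25,28)
E
```

```text
t 0.15 pos [0.2211 0.5572 0.2416] yaw 68.35 tilt [-0.001 -0.001 -1.   ] F [ 0.5  0.  -0.4] M [ 0.   -0.   -0.02] w 0.999
shift [-8.85  -4.752 -0.204] turn 6.73
```

Request:
servo_tool(
  increments=[
    [1,-8.85,-4.75,-0.2,6.7],
    [1,-8.85,-4.75,-0.2,6.7],
    [1,-8.85,-4.75,-0.2,6.7],
    [1,-8.85,-4.75,-0.2,6.7],
    [1,-8.85,-4.75,-0.2,6.7],
    [1,-8.85,-4.75,-0.2,6.7],
    [1,-8.85,-4.75,-0.2,6.7],
    [1,-8.85,-4.75,-0.2,6.7],
  ],
)

```text
time_s: 0.82
tcp_pos: [0.4369, 0.301, 0.2489]
orientation: [0.514, 0.858, -0.0, -0.0]
ft_force: [1.0, 0.2, -1.2]
width: 1.0
```

Run:
```python
from h import *
go(.48,.25,.25,28)
```

```text
t 0.82 pos [0.4369 0.301  0.2489] yaw 28.14 tilt [-0. -0. -1.] F [ 1.   0.2 -1.2] M [ 0.06 -0.03  0.01] w 1.0
shift [-1.634  0.349 -0.029] turn 0.02
```

Request:
servo_tool(
  increments=[
    [1,-1.65,0.35,0,0],
    [1,-1.65,0.35,0,0],
    [1,-1.65,0.35,0,0],
    [1,-1.65,0.35,0,0],
  ],
)

```text
time_s: 1.15
tcp_pos: [0.4802, 0.2501, 0.2486]
orientation: [0.515, 0.857, -0.0, -0.0]
ft_force: [-0.6, -0.5, -0.4]
width: 0.997
```

Run:
```python
from h import *
c=snap('wrist','w1'); go(.563,-.254,.27,0)
```

```text
t 1.2 pos [0.4794 0.251  0.2486] yaw 28.06 tilt [-0.001  0.    -1.   ] F [-0.8  0.4  0.1] M [ 0.06 -0.02  0.01] w 0.998
shift [-12.123  -4.095  -0.539] turn 4.68
```

View pics/w1.png

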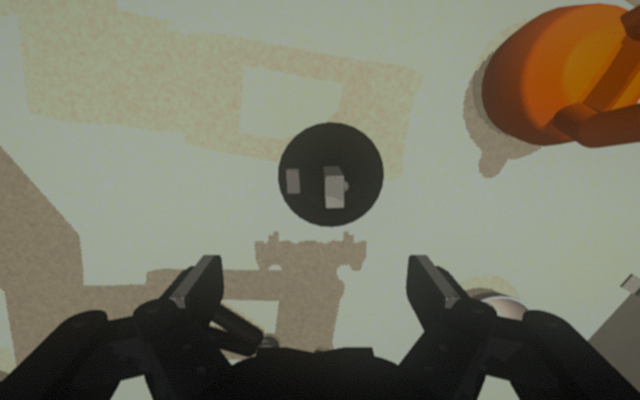

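The wrist view shows the stub top at about (335,192), with its long side vertical and the button to its right at (347,185). I'll measure the top face and the disc.

Run:
```python
from h import *
c=load('w1'); p=c['pixels'].astype(int); g=p.min(2)
cv2.imwrite('pics/z1.png',cv2.resize(c['pixels'][150:230,280:390,::-1],None,fx=7,fy=7,interpolation=cv2.INTER_NEAREST))
print(g[195,310:355],g[160:215,335])
for th in (105,120,130):
    m=(g>th).astype(np.uint8); m[:160]=0;m[215:]=0;m[:,315:][:,0:0]=0;m[:,:315]=0;m[:,355:]=0
    k=max(cv2.findContours(m,0,1)[0],key=cv2.contourArea); r=cv2.minAreaRect(k); print(th,r)
    B=cv2.boxPoints(r); W=np.array([onz(c,*b,.085) for b in B]); print(W.round(4).tolist(), W.mean(0))
    for i in range(2):
        e=W[i+1]-W[i]; print(np.linalg.norm(e),np.degrees(np.arctan2(e[1],e[0])))
d=(p.max(2)<60).astype(np.uint8); d[:110]=0; d[235:]=0; d[:,:265]=0; d[:,395:]=0
k=max(cv2.findContours(d,0,1)[0],key=cv2.contourArea); e=cv2.fitEllipse(cv2.convexHull(k)); print(e,onz(c,*e[0],.02))
```

```text
[ 42  38  40  40  42  39  40  39  40  42  39  40  33  41  60  90 105 107
 106 105 104 106 104 105 103 103 104 105 105 106 104 104 102  89  60  43
  37  38  40  39  40  41  40  39  40] [ 34  38  32  32  38  43  53  60  64  62  62  64  61  63  66  79  95  99
  97 102 107 104 104 104 102 104 105 103 103 102 105 106 103 106 105 103
 105 106 114 117 117 119 116 118 120 118 114  99  65  43  38  38  41  37
  42]
105 ((334.0, 201.0), (12.0, 16.0), 90.0)
[[0.4918, 0.2499, 0.085], [0.5057, 0.2572, 0.085], [0.5117, 0.2465, 0.085], [0.4977, 0.2391, 0.085]] [0.50170575 0.24818597 0.085     ]
0.015706385158509528 27.97693298314008
0.012296620271460524 -60.64451771352717
120 ((329.0769348144531, 201.88461303710938), (6.471832275390625, 3.3339743614196777), 78.69007110595703)
[[0.4945, 0.2466, 0.085], [0.497, 0.2487, 0.085], [0.5012, 0.2436, 0.085], [0.4987, 0.2415, 0.085]] [0.49783912 0.24513258 0.085     ]
0.0032810542652908143 39.70778151441293
0.006645577841291053 -50.35066389947511Traceback (most recent call last):
  File "<stdin>", line 7, in <module>
ValueError: max() iterable argument is empty
```

View pics/z1.png

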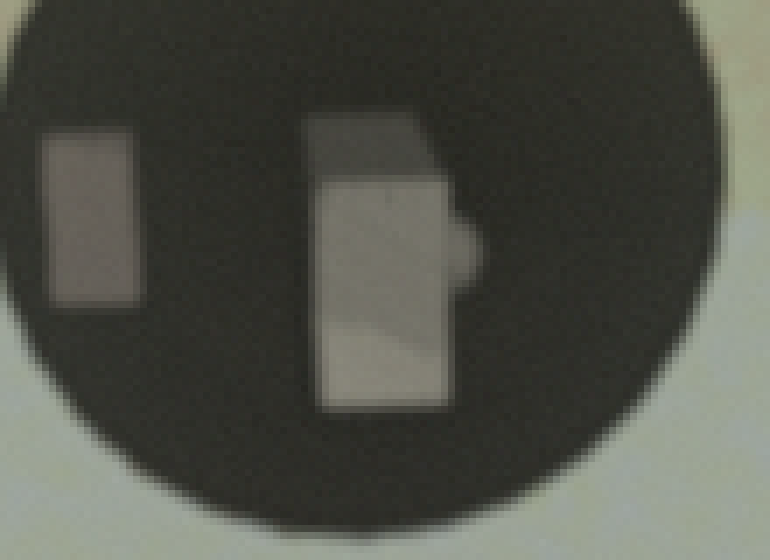

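Run:
```python
from h import *
c=load('w1'); g=c['pixels'].min(2)[150:230,280:390]
K=8; G=cv2.resize(g,None,fx=K,fy=K,interpolation=cv2.INTER_LINEAR)
m=(G>75).astype(np.uint8); m[:,:36*K]=0; m=cv2.morphologyEx(m,cv2.MORPH_OPEN,np.ones((15*K,15*K)))
k=max(cv2.findContours(m,0,1)[0],key=cv2.contourArea); r=cv2.minAreaRect(k)
B=(cv2.boxPoints(r)+.5)/K-.5+np.array([280,150]); W=np.array([onz(c,*b,.085) for b in B]); print(B.round(1).tolist(),W.mean(0))
for i in range(2):
    e=W[i+1]-W[i]; print(np.linalg.norm(e),np.degrees(np.arctan2(e[1],e[0])))
p=c['pixels'].astype(int)
d=(p.max(2)<95).astype(np.uint8); d[:110]=0; d[235:]=0; d[:,:265]=0; d[:,395:]=0
k=max(cv2.findContours(d,0,1)[0],key=cv2.contourArea); e=cv2.fitEllipse(cv2.convexHull(k)); print(e,onz(c,*e[0],.0),onz(c,*e[0],.025))
print(proj(c,[.49,.254,.025]))
```

```text
[[349.3, 180.9], [389.4, 180.9], [389.4, 229.4], [349.3, 229.4]] [0.53501219 0.26040248 0.085     ]
0.038866931118901105 27.97175848960318
0.05019214624262162 -58.220166505080925
((330.3728332519531, 174.1563720703125), (103.2213363647461, 105.15663146972656), 61.187923431396484) [0.496778   0.25805266 0.        ] [0.49349517 0.26158438 0.025     ]
[324.60332719 178.45013365]
```

Run:
```python
from h import *
c=load('w1'); g=c['pixels'].min(2)[165:215,315:360]
K=8; G=cv2.resize(g,None,fx=K,fy=K,interpolation=cv2.INTER_LINEAR)
m=(G>77).astype(np.uint8); m=cv2.morphologyEx(m,cv2.MORPH_OPEN,np.ones((15*K,15*K)))
k=max(cv2.findContours(m,0,1)[0],key=cv2.contourArea); r=cv2.minAreaRect(k)
B=(cv2.boxPoints(r)+.5)/K-.5+np.array([315,165]); W=np.array([onz(c,*b,.085) for b in B]); print(r[2],B.round(1).tolist(),W.mean(0))
for i in range(4):
    e=W[(i+1)%4]-W[i]; print(np.linalg.norm(e),np.degrees(np.arctan2(e[1],e[0])))
# sub-pixel side edges along rows -> angle
L=[];Rr=[]
for y in range(183-165,204-165):
    row=g[y].astype(float)
    a=np.argmax(row>77); L.append((a-1+(77-row[a-1])/(row[a]-row[a-1])+315,y+165))
L=np.array(L); f=np.polyfit(L[:,1],L[:,0],1); a=onz(c,np.polyval(f,183),183,.085);b=onz(c,np.polyval(f,204),204,.085); print('left edge',f,np.degrees(np.arctan2(*(b-a)[[1,0]])))
```

```text
90.0 [[324.9, 175.3], [343.4, 175.3], [343.4, 207.6], [324.9, 207.6]] [0.49726753 0.25658947 0.085     ]
0.017836396749302194 27.969725635676042
0.03247519477665632 -60.570914439408604
0.01837347079237492 -152.01832953270437
0.032469786673846854 118.48146418167475
left edge [1.44901683e-02 3.21860959e+02] -60.727127104681664
```

The stub top centre is (0.497, 0.257) and measures 18 x 32.5 mm, which matches. Its x axis is at about 29°. Next I move to the head.

Request:
servo_tool(
  increments=[
    [1,-12.1,-4.1,-0.5,4.7],
    [1,-12.1,-4.1,-0.5,4.7],
    [1,-12.1,-4.1,-0.5,4.7],
    [1,-12.1,-4.1,-0.5,4.7],
    [1,-12.1,-4.1,-0.5,4.7],
    [1,-12.1,-4.1,-0.5,4.7],
    [1,-12.1,-4.1,-0.5,4.7],
    [1,-12.1,-4.1,-0.5,4.7],
  ],
)

```text
time_s: 1.87
tcp_pos: [0.5338, -0.0774, 0.2621]
orientation: [0.707, 0.708, 0.0, -0.0]
ft_force: [1.9, 0.5, -0.3]
width: 1.002
```

Run:
```python
from h import *
go(.563,-.254,.27,0)
```

```text
t 1.87 pos [ 0.5338 -0.0774  0.2621] yaw 0.08 tilt [-0.     0.001 -1.   ] F [ 1.9  0.5 -0.3] M [-0.01  0.02 -0.01] w 1.002
shift [-4.417  0.723 -0.201] turn 0.01
```

Request:
servo_tool(
  increments=[
    [1,-4.4,0.7,-0.2,0],
    [1,-4.4,0.7,-0.2,0],
    [1,-4.4,0.7,-0.2,0],
    [1,-4.4,0.7,-0.2,0],
    [1,-4.4,0.7,-0.2,0],
    [1,-4.4,0.7,-0.2,0],
  ],
)

```text
time_s: 2.37
tcp_pos: [0.5629, -0.2553, 0.2697]
orientation: [0.708, 0.706, -0.0, 0.0]
ft_force: [0.7, -0.2, -0.0]
width: 1.003
```

Run:
```python
from h import *
c=snap('wrist','w2'); go(.563,-.254,.27,0)
```

```text
t 2.42 pos [ 0.5623 -0.253   0.2696] yaw -0.09 tilt [-0.001  0.001 -1.   ] F [-0.1 -0.1 -0. ] M [-0.    0.02 -0.04] w 1.003
shift [-0.026  0.017 -0.011] turn -0.01
```

View pics/w2.png

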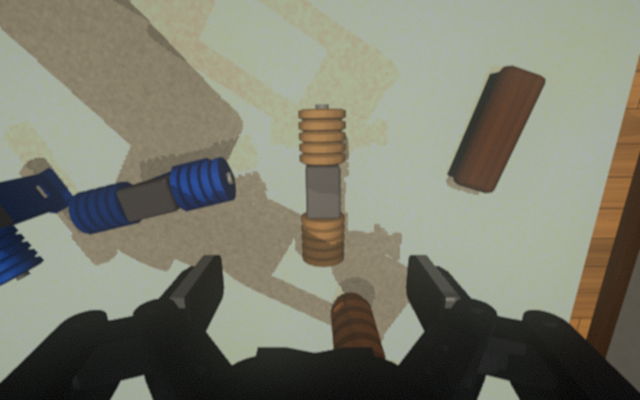

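The hub lies at about (323,192), with the rollers above and below it, and nothing is in the way of the jaws.

Run:
```python
from h import *
c=load('w2'); hsv=cv2.cvtColor(c['pixels'],cv2.COLOR_RGB2HSV)
m=((hsv[...,0]<22)&(hsv[...,1]>95)&(hsv[...,2]>90)).astype(np.uint8); m[:100]=0;m[270:]=0;m[:,:290]=0;m[:,355:]=0
n,l,st,ce=cv2.connectedComponentsWithStats(m)
S=[i for i in range(1,n) if st[i][4]>300]
for i in S: print(st[i],ce[i])
(u1,v1),(u2,v2)=[( st[i][0]+(st[i][2]-1)/2, st[i][1]+(st[i][3]-1)/2) for i in S][:2]
A=onz(c,u1,v1,.105);B=onz(c,u2,v2,.105); print(A,B,np.linalg.norm(A-B),np.degrees(np.arctan2(*(A-B)[[1,0]])),(A+B)/2)
a=S[0];b=S[1]
# hub edges: between rollers
ya=st[a][1]+st[a][3]; yb=st[b][1]
g=c['pixels'].min(2); print(ya,yb,[g[y,298:350].tolist() for y in (ya+6,(ya+yb)//2)])
for v in (ya-.5,yb-.5): print(onz(c,323.5,v,.125))
```

```text
[ 299  109   46   57 2312] [321.85683391 136.52249135]
[ 302  214   42   52 1777] [322.27799662 240.09566685]
[ 0.56886751 -0.20582371  0.105     ] [ 0.57023723 -0.3090776   0.105     ] 0.10326298093570258 90.76001630723371 [ 0.56955237 -0.25745066  0.105     ]
166 214 [[162, 161, 163, 163, 166, 165, 154, 116, 88, 80, 88, 90, 89, 89, 87, 90, 89, 90, 89, 88, 88, 90, 91, 87, 90, 87, 88, 89, 88, 88, 88, 88, 86, 88, 85, 87, 86, 87, 87, 86, 81, 75, 83, 104, 112, 115, 113, 112, 111, 110, 123, 145], [163, 164, 160, 163, 163, 161, 157, 136, 101, 86, 91, 96, 97, 95, 90, 91, 90, 91, 88, 88, 87, 86, 84, 87, 84, 86, 86, 84, 87, 88, 84, 85, 84, 88, 86, 87, 87, 87, 85, 84, 82, 76, 81, 94, 105, 108, 110, 125, 150, 158, 159, 158]]
[ 0.57031227 -0.22942229  0.125     ]
[ 0.57054262 -0.27453215  0.125     ]
```

Run:
```python
from h import *
go(.5695,-.255,.098,0.5)
```

```text
t 2.42 pos [ 0.5623 -0.253   0.2696] yaw -0.09 tilt [-0.001  0.001 -1.   ] F [-0.1 -0.1 -0. ] M [-0.    0.02 -0.04] w 1.003
shift [-0.054  0.182  4.289] turn -0.1
```

Request:
servo_tool(
  increments=[
    [1,-0.05,0.18,1,-0.1],
    [1,-0.05,0.18,2,-0.1],
    [1,-0.05,0.18,2.8,-0.1],
    [1,-0.05,0.18,3.5,-0.1],
    [1,-0.05,0.18,4,-0.1],
    [1,-0.05,0.18,4.28,-0.1],
    [1,-0.05,0.18,4.28,-0.1],
    [1,-0.05,0.18,4.28,-0.1],
  ],
)

```text
time_s: 3.08
tcp_pos: [0.5694, -0.2537, 0.0991]
orientation: [0.703, 0.711, 0.0, -0.0]
ft_force: [-0.1, 0.1, 1.8]
width: 1.0
```

Run:
```python
from h import *
c=snap('wrist','w3'); go(.5695,-.255,.098,0.5)
```

```text
t 3.13 pos [ 0.5701 -0.2545  0.1   ] yaw 0.63 tilt [ 0.001 -0.001 -1.   ] F [-0.   0.8  0.1] M [-0.05  0.03 -0.07] w 1.0
shift [-0.011 -0.016  0.05 ] turn 0.02
```

View pics/w3.png

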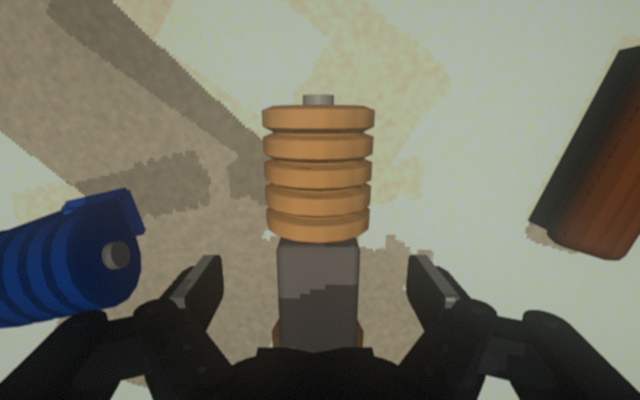

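The hub is centred between the jaws at column 318, so I close.

Request:
servo_tool(
  increments=[
    [-1,0,0,0,0],
    [-1,0,0,0,0],
    [-1,0,0,0,0],
    [-1,0,0,0,0],
    [-1,0,0,0,0],
    [-1,0,0,0,0],
    [-1,0,0,0,0],
    [-1,0,0,0,0],
  ],
  squeeze=80,
)

```text
time_s: 3.8
tcp_pos: [0.5697, -0.2557, 0.0996]
orientation: [0.704, 0.71, 0.0, 0.001]
ft_force: [-0.5, 1.4, 5.7]
width: 0.368
```

Run:
```python
from h import *
c=snap('wrist','w4'); go(.5695,-.255,.25,0.5)
```

```text
t 3.85 pos [ 0.5698 -0.2557  0.0997] yaw 0.55 tilt [ 0.001 -0.001 -1.   ] F [-0.1  0.1  6.2] M [ 0.11  0.16 -0.03] w 0.361
shift [ 1.600e-02 -2.000e-03 -3.759e+00] turn 0.01
```

View pics/w4.png

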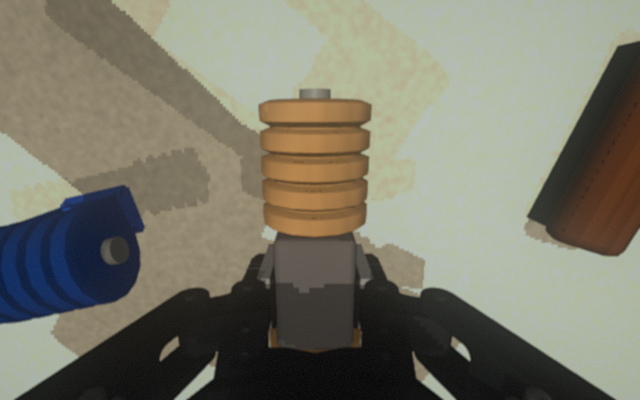

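The jaws hold the hub (opening 31 mm). I lift.

Request:
servo_tool(
  increments=[
    [-1,0,0,-0.3,0],
    [-1,0,0,-1,0],
    [-1,0,0,-1.8,0],
    [-1,0,0,-2.6,0],
    [-1,0,0,-3.3,0],
    [-1,0,0,-3.7,0],
    [-1,0,0,-3.7,0],
    [-1,0,0,-3.7,0],
  ],
)

```text
time_s: 4.52
tcp_pos: [0.5693, -0.2554, 0.2473]
orientation: [0.704, 0.71, 0.0, 0.001]
ft_force: [-0.3, -0.2, -4.5]
width: 0.367
```

Run:
```python
from h import *
c=snap('wrist','w5'); snap('scene','s5'); go(.497,.257,.248,29)
```

```text
t 4.62 pos [ 0.5679 -0.2546  0.2449] yaw 0.55 tilt [-0.003  0.002 -1.   ] F [-0.8  0.5 -3.8] M [0.02 0.02 0.06] w 0.364
shift [12.807 -1.651 -0.049] turn -4.74
```

View pics/w5.png

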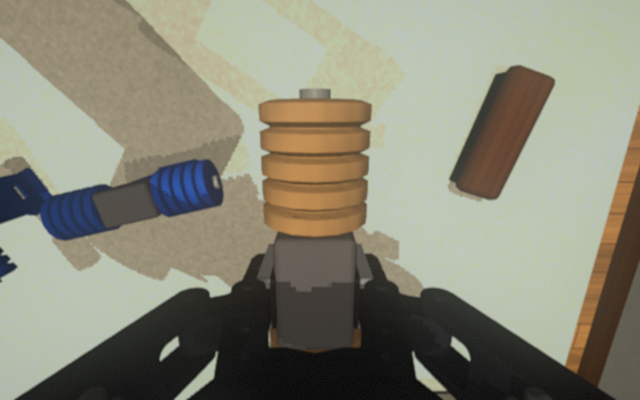

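View pics/s5.png

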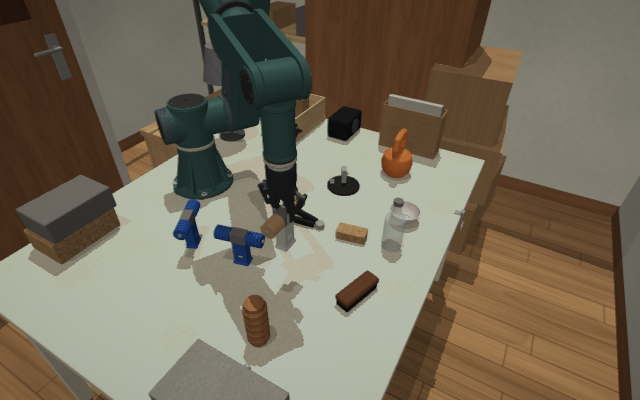

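Run:
```python
from h import *
for f,dz in(('w4',0),):
    c=load(f); g=c['pixels']
    print([g[r,315].tolist() for r in range(228,240,1)])
    for u in (285,315,345): print(onz(c,u,234.5,.125))
    e=[onz(c,u,v,.125) for u,v in((275.5,270),(355,270))]; print('sides',e)
    for v in (88,92,100): print(v,onz(c,315,v,.105))
    P=np.array(c['pose']); print(P[:3,3])
```

```text
[[176, 129, 78], [177, 130, 79], [177, 130, 79], [175, 128, 76], [174, 127, 75], [176, 129, 77], [174, 128, 75], [166, 122, 72], [138, 102, 63], [97, 75, 54], [75, 64, 56], [75, 69, 61]]
[ 0.55803006 -0.22815486  0.125     ]
[ 0.56901316 -0.22805563  0.125     ]
[ 0.57999679 -0.2279564   0.125     ]
sides [array([ 0.55417748, -0.24261179,  0.125     ]), array([ 0.58431437, -0.24234049,  0.125     ])]
88 [ 0.56855104 -0.17615994  0.105     ]
92 [ 0.56856474 -0.17759747  0.105     ]
100 [ 0.56859243 -0.18050195  0.105     ]
[ 0.5684373  -0.18578213  0.23090249]
```

Run:
```python
from h import *
go(.4987,.2553,.248,29)
```

```text
t 4.62 pos [ 0.5679 -0.2546  0.2449] yaw 0.55 tilt [-0.003  0.002 -1.   ] F [-0.8  0.5 -3.8] M [0.02 0.02 0.06] w 0.364
shift [12.764 -1.609 -0.05 ] turn -4.74
```

Request:
servo_tool(
  increments=[
    [-1,0.4,-0.05,0,-0.2],
    [-1,1.1,-0.15,0,-0.6],
    [-1,2,-0.25,0,-1.1],
    [-1,3,-0.38,0,-1.6],
    [-1,4,-0.5,0,-2.1],
    [-1,5,-0.63,0,-2.6],
    [-1,5.9,-0.74,0,-3.1],
    [-1,6.6,-0.83,0,-3.5],
  ],
)

```text
time_s: 5.28
tcp_pos: [0.5308, 0.0119, 0.245]
orientation: [0.561, 0.828, -0.001, -0.002]
ft_force: [0.5, 0.6, -3.2]
width: 0.363
```

Run:
```python
from h import *
go(.4987,.2553,.248,29)
```

```text
t 5.28 pos [0.5308 0.0119 0.245 ] yaw 21.8 tilt [-0.004  0.002 -1.   ] F [ 0.5  0.6 -3.2] M [ 0.07  0.02 -0.03] w 0.363
shift [ 5.948  1.514 -0.063] turn -1.2
```

Request:
servo_tool(
  increments=[
    [-1,0.9,0.23,0,-0.3],
    [-1,1.8,0.46,0,-0.6],
    [-1,2.8,0.7,0,-0.9],
    [-1,3.7,0.94,0,-1.1],
    [-1,4.6,1.17,0,-1.2],
    [-1,5.3,1.35,0,-1.2],
    [-1,5.8,1.48,0,-1.2],
    [-1,5.95,1.51,0,-1.2],
  ],
)

```text
time_s: 5.95
tcp_pos: [0.4998, 0.2553, 0.245]
orientation: [0.508, 0.861, -0.001, -0.002]
ft_force: [0.4, 0.2, -3.7]
width: 0.363
```

Request:
servo_tool(
  increments=[
    [-1,0,0,0,0],
    [-1,0,0,0,0],
  ],
)

```text
time_s: 6.12
tcp_pos: [0.5012, 0.2514, 0.2456]
orientation: [0.509, 0.861, -0.001, -0.001]
ft_force: [-0.6, 0.9, -2.6]
width: 0.369
```

Run:
```python
from h import *
c=snap('wrist','w6'); c=snap('scene','s6');c=snap('top','t6'); go(.4987,.2553,.19,29)
```

```text
t 6.27 pos [0.5021 0.2506 0.2463] yaw 28.69 tilt [-0.001 -0.001 -1.   ] F [-0.   0.4 -3.7] M [0.04 0.02 0.02] w 0.363
shift [ 0.145 -0.017  1.409] turn -0.05
```

View pics/w6.png

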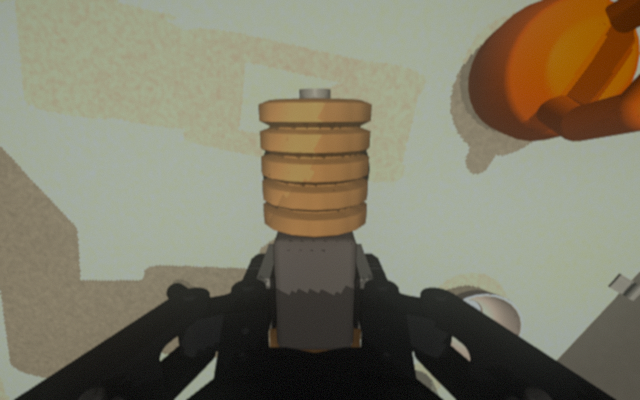

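View pics/s6.png

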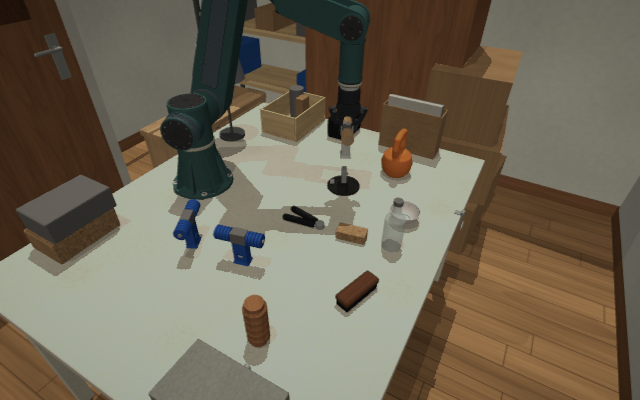

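The head hangs over the stub, about 6 mm short along tool x. I correct that and come down to just above the stub.

Request:
servo_tool(
  increments=[
    [-1,0.07,0,0.3,-0.05],
    [-1,0.14,-0.02,0.7,-0.05],
    [-1,0.14,-0.02,1.0,-0.05],
    [-1,0.14,-0.02,1.25,-0.05],
    [-1,0.14,-0.02,1.25,-0.05],
    [-1,0.14,-0.02,1.25,-0.05],
    [-1,0.14,-0.02,1.25,-0.05],
  ],
)

```text
time_s: 6.85
tcp_pos: [0.4996, 0.2562, 0.1974]
orientation: [0.507, 0.862, 0.0, 0.0]
ft_force: [-0.1, 0.4, -2.2]
width: 0.364
```

Run:
```python
from h import *
go(.4987,.2553,.15,29)
c=snap('scene','s7'); d=snap('top','t7'); go(.4987,.2553,.15,29)
a=cv2.resize(c['pixels'][95:205,300:390,::-1],None,fx=5,fy=5,interpolation=cv2.INTER_CUBIC)
cv2.imwrite('pics/z7.png',a)
for p in ([.4973,.2566,.085],[.4973,.2566,.0957]): print(proj(c,p))
```

```text
t 6.85 pos [0.4996 0.2562 0.1974] yaw 29.02 tilt [ 0.001  0.    -1.   ] F [-0.1  0.4 -2.2] M [-0.   -0.01 -0.01] w 0.364
shift [-0.008 -0.03   1.184] turn 0.0
t 6.95 pos [0.4997 0.2565 0.1977] yaw 29.04 tilt [ 0.002  0.    -1.   ] F [ 0.2 -0.9 -2.7] M [0.03 0.   0.02] w 0.371
shift [-0.013 -0.037  1.192] turn 0.01
[343.91936792 167.56363505]
[344.05980465 165.21859581]
```

View pics/z7.png

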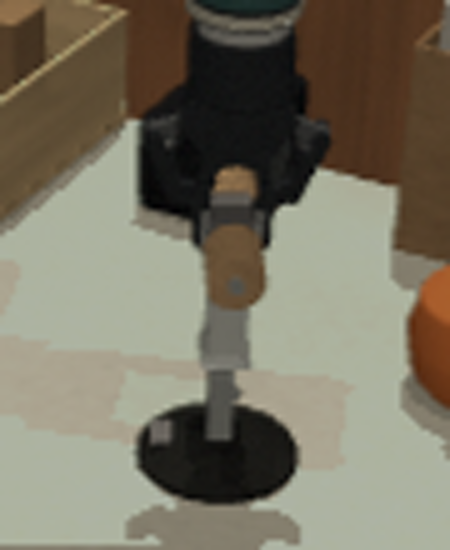

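Run:
```python
from h import *
c=load('s7'); g=c['pixels'].astype(int)
for r in (158,160,162,164,166,168,170,172,174,178,181): print(r,g[r,336:354].sum(1)//3)
```

```text
158 [170 170 170 170 153 111 102 104 103 103 103 102 103 119 162 170 169 170]
160 [170 170 170 169 129  92 100 104 104 104 103 102 103 133 163 169 168 169]
162 [169 169 170 140  94  93 103 103 104 103 103 103 101 135 165 170 170 170]
164 [170 170 170 140  94  94 103 104 105 104 103 104 104 110 160 169 169 169]
166 [170 170 168 154 112 110 109 113 114 113 113 114 102 113 161 169 170 170]
168 [156 155 155 155 135 127 127 119 116 117 116 116 115 111 149 166 169 170]
170 [154 154 154 154 155 104  83  84  84  84  97 146 155 156 155 155 156 157]
172 [165 166 167 168 168 112  82  79  80  79  80 114 150 155 156 156 156 157]
174 [168 169 168 169 168  97  76  80  79  79  77  91 146 155 157 158 157 156]
178 [25 24 17 13 14 47 75 80 79 79 50 28 24 24 24 23 25 41]
181 [28 21 16 17 16 54 76 79 78 78 44 17 23 24 23 24 22 22]
```

Request:
servo_tool(
  increments=[
    [-1,-0.01,-0.05,0.0,0],
    [-1,-0.01,-0.05,0.15,0],
    [-1,-0.01,-0.05,0.3,0],
    [-1,-0.01,-0.05,0.45,0],
    [-1,-0.01,-0.05,0.6,0],
    [-1,-0.01,-0.05,0.6,0],
  ],
)

```text
time_s: 7.45
tcp_pos: [0.4973, 0.2551, 0.1714]
orientation: [0.507, 0.862, -0.0, -0.0]
ft_force: [0.5, 0.1, -3.7]
width: 0.364
```

Run:
```python
from h import *
c=snap('scene','s8'); go(.4987,.2553,.125,29)
a=cv2.resize(c['pixels'][95:205,300:390,::-1],None,fx=5,fy=5,interpolation=cv2.INTER_CUBIC)
cv2.imwrite('pics/z8.png',a)
```

```text
t 7.5 pos [0.4973 0.2551 0.1719] yaw 29.05 tilt [-0.001 -0.    -1.   ] F [ 0.5  0.  -2.8] M [ 0.11 -0.22 -0.01] w 0.365
shift [-0.014  0.033  1.173] turn 0.01
```

View pics/z8.png

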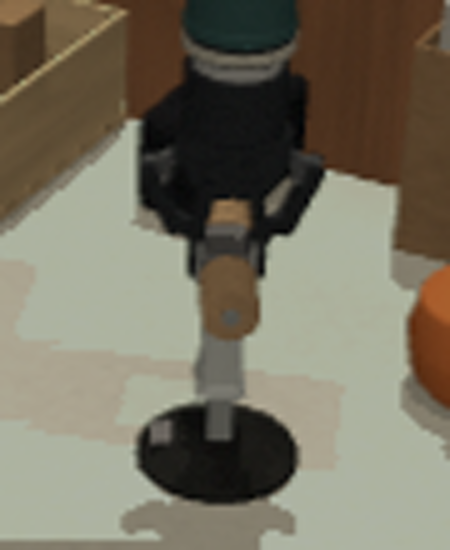

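The rim is centred over the stub (column 220 for both) and has passed its top with almost no force. I continue.

Request:
servo_tool(
  increments=[
    [-1,0,0,0.1,0],
    [-1,0,0,0.2,0],
    [-1,0,0,0.3,0],
    [-1,0,0,0.4,0],
    [-1,0,0,0.5,0],
  ],
)

```text
time_s: 7.92
tcp_pos: [0.4993, 0.2559, 0.1538]
orientation: [0.507, 0.862, 0.002, 0.001]
ft_force: [1.8, 1.3, 4.9]
width: 0.362
```

Run:
```python
from h import *
go(.4987,.2553,.125,29)
```

```text
t 7.92 pos [0.4993 0.2559 0.1538] yaw 29.06 tilt [ 0.004  0.002 -1.   ] F [1.8 1.3 4.9] M [ 0.31 -0.57 -0.01] w 0.362
shift [-0.005 -0.024  0.719] turn 0.01
```

Request:
servo_tool(
  increments=[
    [-1,0,0,0.1,0],
    [-1,0,0,0.2,0],
    [-1,0,0,0.3,0],
    [-1,0,0,0.4,0],
  ],
)

```text
time_s: 8.25
tcp_pos: [0.4993, 0.2559, 0.1371]
orientation: [0.507, 0.862, 0.002, 0.001]
ft_force: [4.8, 2.8, 0.4]
width: 0.363
```

Run:
```python
from h import *
go(.4987,.2553,.125,29)
```

```text
t 8.25 pos [0.4993 0.2559 0.1371] yaw 29.04 tilt [ 0.004  0.002 -1.   ] F [4.8 2.8 0.4] M [ 0.61 -1.13  0.03] w 0.363
shift [-0.006 -0.021  0.302] turn 0.01
```

Request:
servo_tool(
  increments=[
    [-1,0,0,0.1,0],
    [-1,0,0,0.2,0],
    [-1,0,0,0.28,0],
    [-1,0,0,0.32,0],
    [-1,0,0,0.34,0],
  ],
)

```text
time_s: 8.67
tcp_pos: [0.4977, 0.2553, 0.1244]
orientation: [0.507, 0.862, 0.0, 0.0]
ft_force: [-0.8, 1.0, 20.8]
width: 0.366
```

Run:
```python
from h import *
go(.4987,.2553,.125,29)
c=snap('scene','s9'); go(.4987,.2553,.125,29)
a=cv2.resize(c['pixels'][95:205,300:390,::-1],None,fx=5,fy=5,interpolation=cv2.INTER_CUBIC)
cv2.imwrite('pics/z9.png',a)
```

```text
t 8.67 pos [0.4977 0.2553 0.1244] yaw 29.06 tilt [ 0.001  0.    -1.   ] F [-0.8  1.  20.8] M [-0.06  0.36  0.01] w 0.366
shift [-0.013  0.022 -0.014] turn 0.01
t 8.72 pos [0.4976 0.2553 0.1245] yaw 29.06 tilt [ 0.001  0.    -1.   ] F [ 0.7  0.6 11.9] M [ 0.06 -0.02  0.05] w 0.362
shift [-0.012  0.024 -0.013] turn 0.01
```

View pics/z9.png

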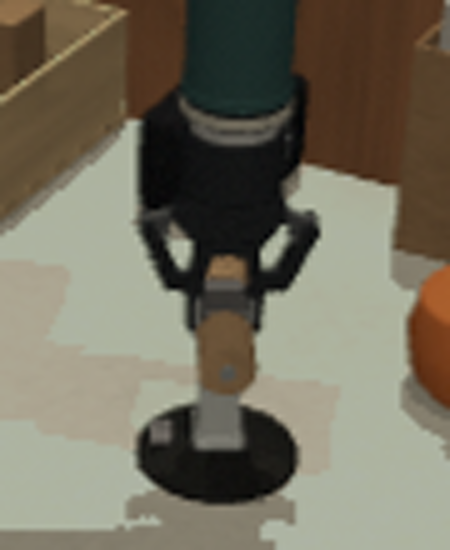

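Downward contact appeared at the expected home height, and the button's 5 N side force vanished, which suggests it has popped. I press lightly once more to confirm the stop.

Request:
servo_tool(
  increments=[
    [-1,0,0,0.05,0],
    [-1,0,0,0.08,0],
    [-1,0,0,0.08,0],
  ],
)

```text
time_s: 8.97
tcp_pos: [0.4978, 0.2554, 0.1243]
orientation: [0.507, 0.862, 0.001, 0.001]
ft_force: [-6.3, -1.9, 38.6]
width: 0.364
```

Request:
servo_tool(
  increments=[
    [-1,0,0,-0.06,0],
    [-1,0,0,-0.06,0],
    [0.2,0,0,-0.06,0],
    [0.6,0,0,-0.06,0],
    [1,0,0,-0.06,0],
    [1,0,0,-0.06,0],
    [1,0,0,-0.06,0],
    [1,0,0,-0.06,0],
  ],
)

```text
time_s: 9.63
tcp_pos: [0.4969, 0.2549, 0.1219]
orientation: [0.507, 0.862, -0.001, -0.0]
ft_force: [0.0, 0.0, -0.0]
width: 1.0
```

Run:
```python
from h import *
snap('wrist','w10'); go(.4987,.2553,.3,29)
```

```text
t 9.68 pos [0.497  0.2549 0.122 ] yaw 29.05 tilt [-0.001 -0.    -1.   ] F [-0.3  0.2 -0.1] M [-0.03 -0.01 -0.02] w 1.001
shift [-0.012  0.037 -4.45 ] turn 0.01
```

View pics/w10.png

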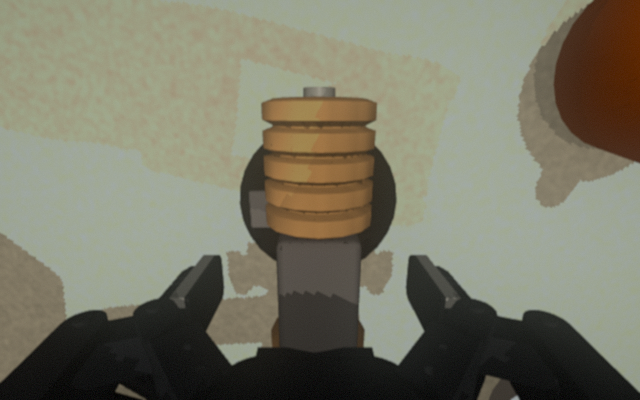

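The stop is stiff at 38 N and the jaws are open. I back straight up, then check the window.

Request:
servo_tool(
  increments=[
    [1,0,0,-0.5,0],
    [1,0,0,-1.2,0],
    [1,0,0,-2,0],
    [1,0,0,-2.8,0],
    [1,0,0,-3.5,0],
    [1,0,0,-4,0],
    [1,0,0,-4,0],
  ],
)

```text
time_s: 10.27
tcp_pos: [0.4998, 0.256, 0.2873]
orientation: [0.507, 0.862, 0.003, 0.003]
ft_force: [0.6, 0.0, -0.1]
width: 1.001
```

Request:
servo_tool(
  increments=[
    [1,-1,0.6,0,0],
    [1,-2,1.2,0,0],
    [1,-2.6,2,0,0],
    [1,-3,2.8,0,0],
    [1,-3,3.2,0,0],
    [1,-3,3.2,0,0],
    [1,-3,3.2,0,0],
  ],
)

```text
time_s: 10.85
tcp_pos: [0.6672, 0.2121, 0.2802]
orientation: [0.507, 0.862, -0.001, -0.001]
ft_force: [-0.6, -0.4, 0.1]
width: 0.998
```

Run:
```python
from h import *
snap('wrist','w11'); go(.4987,.2553,.3,29)
c=snap('scene','s11'); d=snap('top','t11')
a=cv2.resize(c['pixels'][120:210,310:385,::-1],None,fx=6,fy=6,interpolation=cv2.INTER_CUBIC)
cv2.imwrite('pics/z11.png',a)
```

```text
t 10.9 pos [0.6662 0.2122 0.2807] yaw 29.07 tilt [-0.003 -0.001 -1.   ] F [-0.6  0.2  1.2] M [0.01 0.04 0.02] w 1.004
shift [ 2.977 -3.139 -0.469] turn 0.01
```

View pics/w11.png

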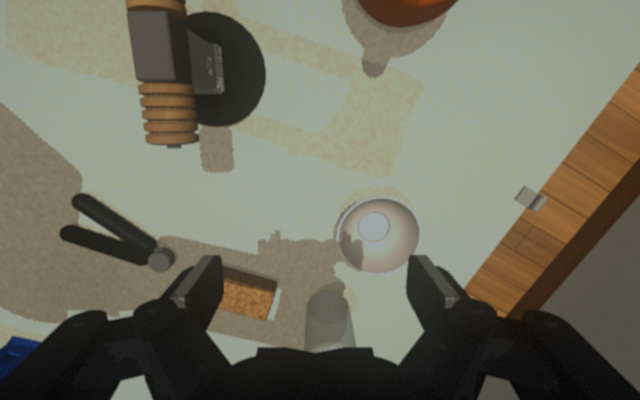

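View pics/z11.png

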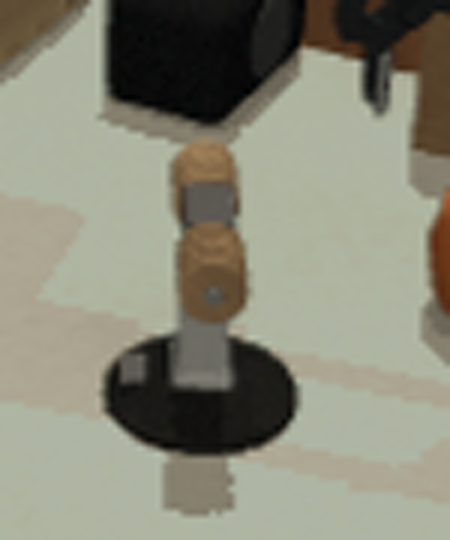

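View pics/t11.png

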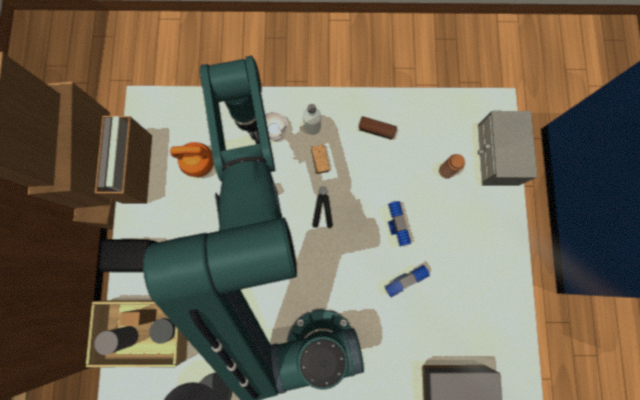

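The wrist view shows the tube's +x face, with something in the window at about (210,68). I'll zoom in.

Run:
```python
from h import *
c=load('w11')
a=c['pixels'][20:110,170:275,::-1].astype(float); a=np.clip(a*1.8,0,255).astype(np.uint8)
cv2.imwrite('pics/z12.png',cv2.resize(a,None,fx=6,fy=6,interpolation=cv2.INTER_CUBIC))
n=np.array([np.cos(np.radians(29)),np.sin(np.radians(29)),0]); b=np.array([.4973,.2566,0])
print('window centre',proj(c,b+.015*n+[0,0,.06]),'btn tip',proj(c,b+.0165*n+[0,0,.06]),'rim home',proj(c,b+.015*n+[0,0,.025]))
```

```text
window centre [209.16493217  63.99183654] btn tip [210.59721851  63.99132841] rim home [219.20263646  68.78908478]
```

View pics/z12.png

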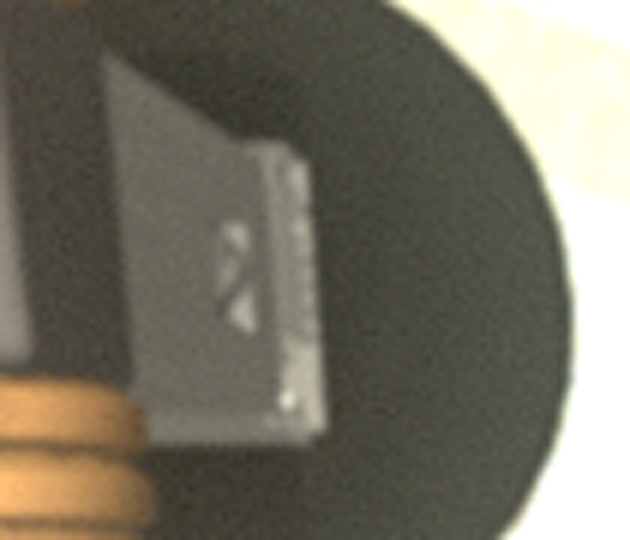

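Request:
servo_tool(
  increments=[
    [1,0.5,0,0,0],
    [1,1.2,0,0.2,0],
    [1,1.7,0,0.5,0],
    [1,1.7,0,0.8,0],
    [1,1.7,0,0.8,0],
    [1,1.7,0,0.8,0],
  ],
)

```text
time_s: 11.5
tcp_pos: [0.6333, 0.2713, 0.25]
orientation: [0.507, 0.862, -0.001, -0.0]
ft_force: [0.9, -0.0, -0.4]
width: 1.002
```

Run:
```python
from h import *
c=snap('wrist','w13'); go(.4987,.2553,.3,29)
n=np.array([np.cos(np.radians(29)),np.sin(np.radians(29)),0]); b=np.array([.4973,.2566,0])
q=proj(c,b+.0165*n+[0,0,.06]); print(q); u,v=q.astype(int)
a=c['pixels'][max(v-45,0):v+45,max(u-50,0):u+50,::-1].astype(float); a=np.clip(a*2,0,255).astype(np.uint8)
cv2.imwrite('pics/z13.png',cv2.resize(a,None,fx=6,fy=6,interpolation=cv2.INTER_CUBIC))
```

```text
t 11.55 pos [0.6343 0.2712 0.2508] yaw 29.05 tilt [ 0.    -0.001 -1.   ] F [-0.2 -0.6 -0.3] M [-0.    0.02 -0.01] w 0.998
shift [ 1.299 -3.155 -1.231] turn 0.01
[207.78958233 132.07347388]
```

View pics/z13.png

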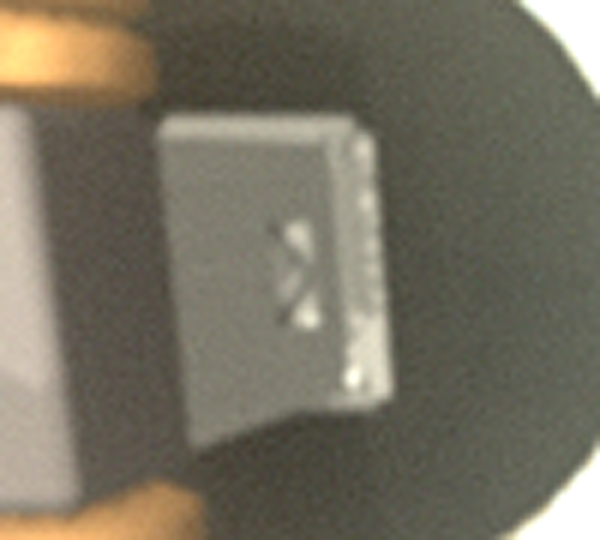

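The close view shows the round button filling the middle of the window, with lit corners of the sill on either side of it, at the predicted pixel. The rim sits on the base and the gripper is clear, so I hand in.

Run:
```python
from h import *
print(close_job()); print(sense()['time_s'])
```

```text
the job is handed in; nothing more can be done
None
the job is handed in; nothing more can be done
```

The wooden roller head is on the suction base, fully home with the spring button out through the window. I let go of it and handed the job in at about 11.6 s of the 43 s allowed.

- **Fit:** I gripped the head by its hub, turned it about 29° to match the stub and pushed it down. It stopped firmly with the tool at 0.124 m, where about 0.125 m was expected, and a further press reached 38.6 N without it moving.
- **Button:** its roughly 5 N sideways push disappeared as the head reached home. A close wrist picture from the button side shows the button in the window at the predicted pixel. It fills only a few pixels in that oblique view.
- **After release:** the gripper stood clear with force readings near zero, and the head stayed upright on the base. In the last pictures the other things looked to be where they started; I didn't measure them.
- **Disagreement:** the top camera placed things about 5 mm off from the wrist camera in x. I used the wrist camera, and the scene picture prompted a 2 mm sideways correction before the fit.

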